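# Prop up the egg roll-out tray to the fourth click

## Robot

A 6-joint arm with a two-finger parallel gripper is mounted at the origin on the work surface. World frame = base frame: x ahead of the robot, y to its left, z up, the work surface at z = 0. Lengths are in m, angles in rad, forces in N, time in s.
With the tool pointing down it reaches from about 0.35 to 0.975 m from the base axis. Payload 7.1 kg.
Tool frame: the origin (TCP) lies between the finger pads; the fingertips stand 22 mm ahead of it and the grasp point (between the pads) lies 3 mm ahead of it (bot.nose_length is the distance from the TCP to the fingertips, in m); z points along the fingers, x is the direction in which the jaws open and shut, and the axes are right-handed (so a half turn about z gives the same grasp; the last joint's range is limited). The gripper opens to 88 mm and grips with 3 to 60 N. Pads are 20 mm wide; open, the fingers measure 115 mm over their backs; the gripper's body (75 mm by 178 mm) begins 61 mm behind the grasp point.
Start: joints at [-1.34, 0.423, 1.63, -0, 1.089, -0.019], TCP at [0.155, -0.606, 0.245] pointing down, gripper open.
Joint ranges: [-3, 3], [-0.9, 2.11], [0.09, 2.58], [-1.31, 4.45], [0.11, 2.69], [-2.54, 2.54]. Speed limits (rad/s): [2.39, 2.39, 3.01, 3.14, 3.14, 3.14].

## Interface

Orientations are given as a unit quaternion [w, x, y, z].
In Python, from bench import bot gives the robot as it stands. The module is installed in compiled form; this text tells all that it offers.
- The arm moves only by the shell command python3 -m crank 'ROWS' [OPENING] [FORCE]. ROWS is JSON, a list of rows, each a list of 2 entries, a list of its own where there are three numbers: the shift along the tool's x, y, z each as a share of 75 cm, from -1 to 1, then the turn about the tool's z as a share of 180 degrees, from -1 to 1. A call has exactly 10 rows; each row shifts and turns the commanded pose from where the row before left it, along the tool's axes as they then stand; what a row does not reach is not made up. A row lasts 1/8 s, in which the tool goes at most 62.5 mm and 10.7 degrees, less where a joint would pass 70% of its speed; a pose out of reach is approached as far as the arm can. A call with a number of a shift or a turn outside -1 to 1 is refused whole. A call with a gripper value outside its range is refused whole. OPENING is the opening, from 0 (shut) to 1 (fully open), set as the call begins (- or left out, the last holds). The fingers move at their own pace and stop on an object; FORCE is the grip in N (left out, the last holds). Time passes only in rows, so rows that do not move let the fingers close, or fill a call up. It gives the time, the measured TCP pose, the force and the opening at its end, in the units of the state.
- bot.read_state(): the state, without advancing time (a new reading comes with each control period).
- bot.get_image(name): name is "scene" or "side" or "wrist"; returns a dict with "frame" (400x640x3 uint8, blue, green, red), "intrinsics" (3x3 intrinsics, pixels), "distortion" ([k1, k2, p1, p2, k3] as OpenCV has them; the pictures are not rectified), "extrinsics" (4x4, takes a point from camera to world coordinates). Camera axes: x right, y down, z forward; pixel columns grow to the right and rows downward; lengths in m; the calibration is good to about 2 mm. A picture is of the moment at which its call begins. There is no depth.
- bot.job_done(): hands the job in, once; it reports no verdict.
The state is a dict: "clock": time; "q": joint angles; "qd": joint speeds; "effort": joint torques, N m; "tool_pos": TCP position; "tcp_rot": TCP orientation; "contact_force": force on the tool from outside, world axes, zero at the start; "ft_torque": the same for the moment, N m; "opening": finger opening in m.
Only numpy, scipy, OpenCV 4.12 (cv2) and the standard library are available. Lean on these libraries where they do the work, as an engineer would, in place of code of your own. Each camera call takes 0.05 s, during which the arm holds its last target.

## Task

Raise the ratchet column under the egg roll-out tray from its lowest position to its fourth click, no further, and let it down gently until the pawl carries it, without dropping it or ramming it on to the pawl. Then throw the red-tipped lock lever over to its far stop, let go of everything and leave the other things on the table alone.

Things in the scene. Friction and masses are not known exactly. Their poses are not given: they have to be found in the camera images.
- grip (a point): Centre of the yellow grip block on top of the ratchet column: 44 mm long along the stand's x, 16 mm along its y, 36 mm high, free on both y sides. Pull straight up. A yellow arm 33 to 49 mm below this point runs to the stand's +x and carries the tray's near end on a roller. Axes as the stand's.
- column (a joint): Lift of the column (m), 0 (lowest, the start) to 0.10. Lifting it, with its share of the tray, takes 6 to 10 N, plus the pawl's resistance. It has 7 notches 10 mm apart: the first click comes after 11 to 36 mm of lift, the next every 10 mm. A passed click cannot be undone: let down, the column comes to rest on the pawl under the last notch passed, within 1 mm of where it clicked.
- stand: Grey steel base, 460 x 200 x 12 mm, fixed to the table, carrying the column, tray and its hinge posts (360 mm beyond the column). Origin on the table under the column's axis; x points from the column to the tray's hinge, y to the left of that, z up. The grey tray (285 x 200 mm) begins 75 mm beyond the column's axis.
- collar: Blue pawl collar, clamped round the column's guide at a height that varies; carries the brass spring pawl and, on the stand's -y side, the lock lever. Over the last 8 mm before each click the pawl adds some 6 to 11 N to the lift; this falls away within about 1 mm at the click. Origin on the column's axis; axes as the stand's.
- lock_tip (a point): Centre of the red 26 mm ball on the lock lever. The lever stands 130 mm to the stand's -y side of the column's axis, is 55 mm long from pivot to ball, and turns about the stand's y; its pivot is 22 mm above the collar's origin. It leans 0.6 rad to the stand's -x when open and 0.6 rad to +x when locked.
- lock (a joint): Lock lever angle (rad): 0 open (leaning to the stand's -x, its start, within 0.1), 1.2 locked (stop). It takes about 1 N at the ball and stays where it is left.
- carton: Closed grey pulp egg carton, 110 x 160 x 66 mm, loose bystander; origin under its centre.
- spray: Green bottle, 60 mm across, 170 mm high, loose bystander; origin under its centre.
- mug: Blue mug, 80 mm across, 90 mm high, loose bystander; origin under its centre.
- brush: Hand brush lying flat, loose bystander.

How it is judged:
By the outcome, as a careful person would: the job done as asked, in the order asked, and still so for the second after the job is handed in, with the robot touching nothing.
It also fails if it takes over 69 s, if anything falls off the work surface, if the arm or the gripper's body presses on something with over 40 N, if the wrist force passes 120 N, or if a joint passes its speed limit or range.

## Working session

There is one attempt and no reset: what is moved stays moved. The work goes in short steps, Python scripts to look and compute and a shell command to move; the robot and the scene stay as the last step left them, time stands still between calls to the robot, and variables do not carry over. Pictures are saved under pics/ and viewed, and the job is handed in when it is done.

```bash
mkdir -p pics; python3 - <<'E'
from bench import bot
import cv2
s=bot.read_state()
for k,v in s.items(): print(k,v)
for n in ["scene","side","wrist"]:
    d=bot.get_image(n); cv2.imwrite(f"pics/{n}0.png",d["frame"]); print(n,d["intrinsics"],d["distortion"],d["extrinsics"])
E
```

```text
clock 0.0
q [-1.33999939e+00  4.23867767e-01  1.63066470e+00  1.19926608e-05
  1.08862418e+00 -1.89734792e-02]
qd [ 0.00087678 -0.00011677  0.00101562  0.00047556  0.00111293  0.00109627]
effort [-2.65790390e-03 -5.44635057e+01 -2.73667020e+01  6.40869001e-02
  2.27375800e-02 -1.06254558e-04]
tool_pos [ 0.15441346 -0.60508843  0.24389481]
tcp_rot [-4.95534777e-04  7.89675675e-01 -6.13524015e-01 -6.04977162e-04]
contact_force [-0.1424001  -0.02605359 -0.37950725]
ft_torque [0.00937184 0.00253119 0.01998459]
opening 0.08744686140852899
scene [[445.71625425   0.         316.98286187]
 [  0.         445.71625425 198.36910278]
 [  0.           0.           1.        ]] [-0.02236672  0.          0.          0.          0.        ] [[-0.08281665  0.72881927 -0.67967924  1.38924759]
 [ 0.99653241  0.05506589 -0.06237706  0.08371551]
 [-0.00803446 -0.68248825 -0.7308524   1.09938839]
 [ 0.          0.          0.          1.        ]]
side [[383.73991954   0.         323.56794805]
 [  0.         383.73991954 198.07285306]
 [  0.           0.           1.        ]] [-0.07759236  0.          0.          0.          0.        ] [[-0.97965656 -0.08451143  0.18201877  0.29316547]
 [-0.2003472   0.46418996 -0.86277962  0.98014602]
 [-0.01157655 -0.88169467 -0.47167837  0.69220975]
 [ 0.          0.          0.          1.        ]]
wrist [[323.39370789   0.         316.26365713]
 [  0.         323.39370789 201.52742793]
 [  0.           0.           1.        ]] [-0.06549758  0.          0.          0.          0.        ] [[ 2.46661127e-01 -9.29967144e-01 -2.72615846e-01  2.29706995e-01]
 [-9.69101553e-01 -2.36898859e-01 -6.87103352e-02 -5.86258185e-01]
 [-6.84028587e-04  2.81140608e-01 -9.59666343e-01  3.83702746e-01]
 [ 0.00000000e+00  0.00000000e+00  0.00000000e+00  1.00000000e+00]]
```

View pics/scene0.png

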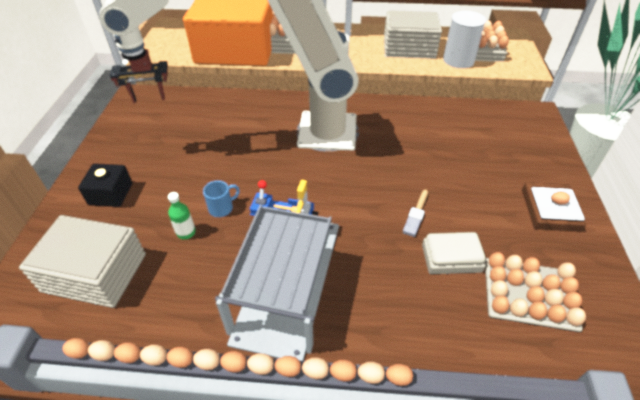

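View pics/side0.png

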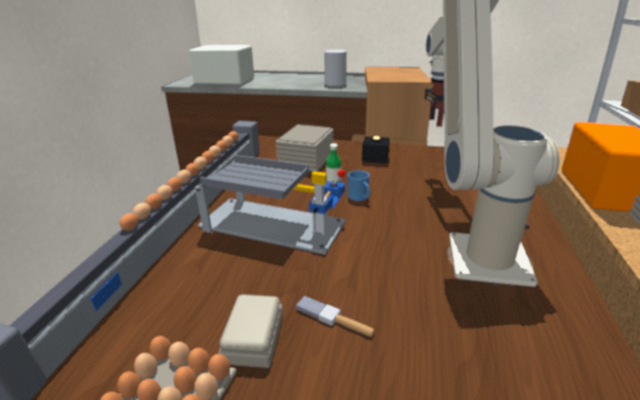

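View pics/wrist0.png

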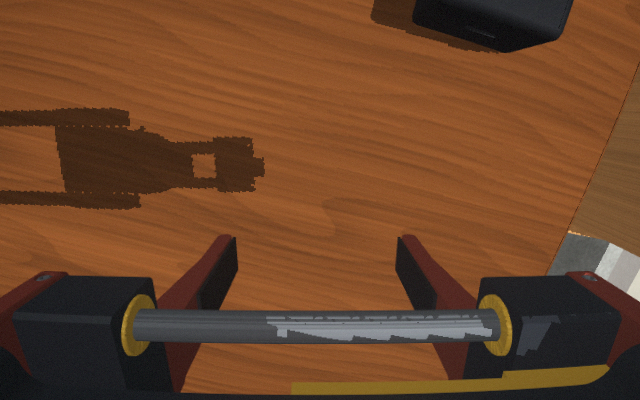

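The scene picture shows the grip (yellow) near (303,190) and the red ball near (263,184). The side picture shows them near (319,178) and (341,173). The mug is close by on the robot's right.

```bash
cat > h.py <<'E'
import numpy as np, cv2
from bench import bot
def ray(d,uv):
    p=cv2.undistortPoints(np.array([[uv]],float),d["intrinsics"],d["distortion"])[0,0]
    T=d["extrinsics"]; v=T[:3,:3]@np.array([p[0],p[1],1]); return T[:3,3],v/np.linalg.norm(v)
def tri(r):
    A=np.zeros((3,3));b=np.zeros(3)
    for o,v in r:
        P=np.eye(3)-np.outer(v,v);A+=P;b+=P@o
    x=np.linalg.solve(A,b); return x,[float(np.linalg.norm((np.eye(3)-np.outer(v,v))@(x-o))) for o,v in r]
def plane(d,uv,z):
    o,v=ray(d,uv); return o+v*(z-o[2])/v[2]
def proj(d,p):
    T=np.linalg.inv(d["extrinsics"]); q=T[:3,:3]@np.array(p,float)+T[:3,3]
    return cv2.projectPoints(q.reshape(1,3),np.zeros(3),np.zeros(3),d["intrinsics"],d["distortion"])[0][0,0]
def blobs(f,col,n=4,amin=8):
    h=cv2.cvtColor(f,cv2.COLOR_BGR2HSV)
    if col=="red": m=cv2.inRange(h,(0,170,110),(4,255,255))|cv2.inRange(h,(174,170,110),(180,255,255))
    if col=="yellow": m=cv2.inRange(h,(22,180,90),(32,255,255))
    if col=="blue": m=cv2.inRange(h,(105,150,50),(125,255,255))
    k,l,s,c=cv2.connectedComponentsWithStats(m)
    return [(s[i].tolist(),c[i].round(2).tolist()) for i in range(1,k) if s[i][4]>=amin],m
E
python3 - <<'E'
from h import *
for n,(x,y,w,hh) in dict(scene=(200,150,160,220),side=(180,130,220,130)).items():
    d=bot.get_image(n)
    for c in ["red","yellow","blue"]: print(n,c,blobs(d["frame"],c)[0])
    k=min(800//w,600//hh)
    cv2.imwrite(f"pics/{n}1.png",cv2.resize(d["frame"][y:y+hh,x:x+w],None,fx=k,fy=k,interpolation=cv2.INTER_CUBIC));print(k)
E
```

```text
scene red [([258, 180, 9, 8, 57], [261.67, 183.84])]
scene yellow []
scene blue [([265, 195, 31, 11, 108], [276.55, 201.34]), ([251, 203, 7, 11, 49], [253.67, 207.94])]
2
side red [([338, 169, 6, 8, 33], [340.73, 172.7])]
side yellow [([311, 171, 15, 13, 157], [318.38, 177.13]), ([294, 184, 20, 8, 108], [304.36, 187.76])]
side blue [([310, 182, 34, 31, 392], [329.45, 197.44]), ([91, 273, 30, 37, 435], [105.34, 291.34])]
3
```

```bash
python3 - <<'E'
from h import *
for n,(x,y,w,hh) in dict(scene=(230,160,120,90),side=(270,150,110,80)).items():
    f=cv2.imread(f"pics/{n}0.png"); k=6
    cv2.imwrite(f"pics/{n}2.png",cv2.resize(f[y:y+hh,x:x+w],None,fx=k,fy=k,interpolation=cv2.INTER_NEAREST))
f=cv2.imread("pics/scene0.png");print(cv2.cvtColor(f,cv2.COLOR_BGR2HSV)[182:208,303])
E
```

```text
[[ 29 135 255]
 [ 29 135 255]
 [ 28 138 255]
 [ 28 141 254]
 [ 28 146 254]
 [ 27 153 252]
 [ 25 162 248]
 [ 24 169 241]
 [ 23 172 230]
 [ 22 173 215]
 [ 22 170 200]
 [ 21 162 194]
 [ 21 154 191]
 [ 21 141 190]
 [ 20 125 186]
 [ 20 106 181]
 [ 21  79 171]
 [ 20  57 165]
 [ 21  62 170]
 [ 21  84 183]
 [ 21 108 193]
 [ 21 113 203]
 [ 21 108 192]
 [ 21  84 177]
 [ 22  55 167]
 [ 20  38 160]]
```

View pics/scene2.png

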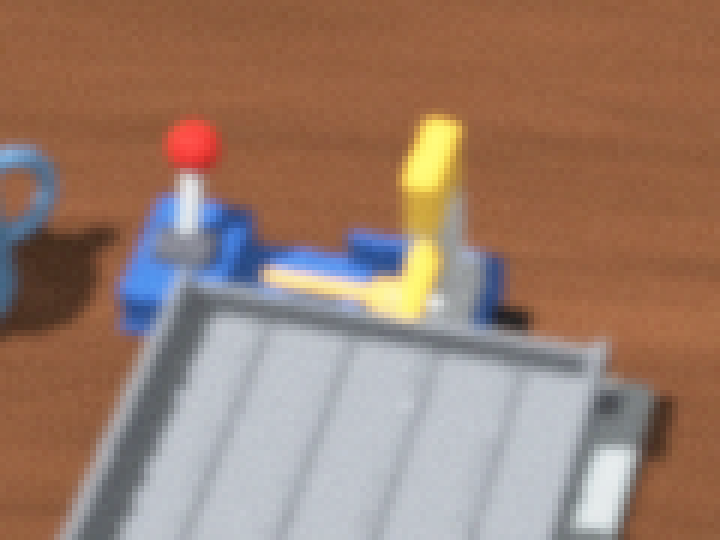

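View pics/side2.png

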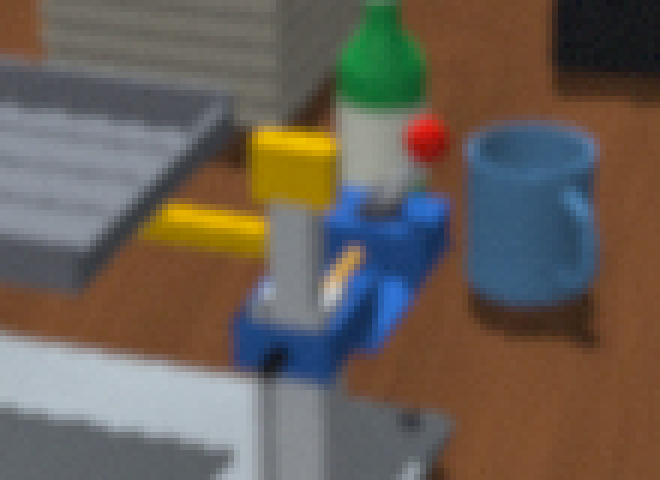

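View pics/scene1.png

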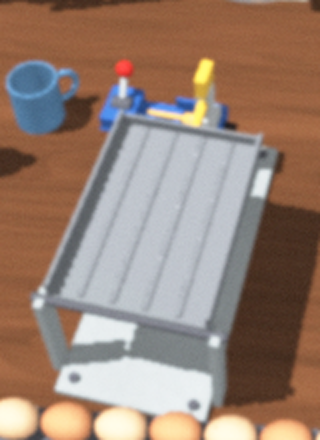

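View pics/side1.png

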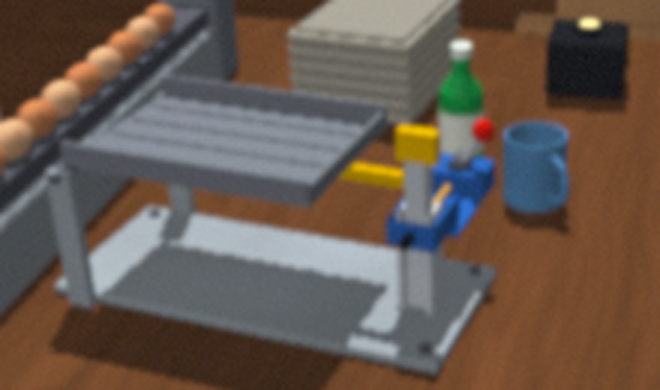

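```bash
python3 - <<'E'
from h import *
S=bot.get_image("scene");D=bot.get_image("side")
g=tri([ray(S,(301.9,185.2)),ray(D,(318.9,172.3))]);print("grip top",g)
b=tri([ray(S,(261.67,183.84)),ray(D,(340.73,172.7))]);print("ball",b)
c=[plane(D,u,.012) for u in [(343.5,220),(325,253.3),(199,226.7),(230,200)]]
for p in c: print(p)
for i,j in [(1,2),(0,3),(1,0),(2,3)]:
    v=c[j]-c[i];print(i,j,np.linalg.norm(v),np.degrees(np.arctan2(v[1],v[0])))
# top face ends in scene
z=g[0][2]
a=[plane(S,(230+u/6-.5,160+v/6-.5),z) for u,v in [(421,118),(463,118),(402,190),(445,190)]]
for p in a:print(p)
# scene base bottom corners, z 0.012
cc=[plane(S,(200+u/2-.25,150+v/2-.25),.012) for u,v in [(55,388),(210,418),(279,148)]]
print(cc)
v=cc[0]-cc[1];print(np.linalg.norm(v),np.degrees(np.arctan2(v[1],v[0])));v=cc[1]-cc[2];print(np.linalg.norm(v),np.degrees(np.arctan2(v[1],v[0])))
E
```

```text
grip top (array([ 0.52238031, -0.03819001,  0.21979779]), [0.0017015167159804587, 0.0017015167159803873])
ball (array([ 0.47566327, -0.16400034,  0.1672067 ]), [0.00033004774366017536, 0.00033004774366019753])
[ 0.45750232 -0.12167207  0.012     ]
[0.48192641 0.07525526 0.012     ]
[0.92529535 0.00965357 0.012     ]
[ 0.89905893 -0.18593051  0.012     ]
1 2 0.4481959360973967 -8.41652331156386
0 3 0.4462077889184948 -8.27996253782229
1 0 0.1984361550308385 -97.07005831544187
2 3 0.19733596736013306 -97.64027165497298
[ 0.5012164  -0.04608766  0.21979779]
[ 0.49974631 -0.0264315   0.21979779]
[ 0.54853882 -0.04962517  0.21979779]
[ 0.54706264 -0.03001294  0.21979779]
[array([ 0.90473971, -0.19669585,  0.012     ]), array([0.92801546, 0.005873  , 0.012     ]), array([0.48232654, 0.07037281, 0.012     ])]
0.20390168812125709 -96.554706453568
0.45033192819317786 -8.234637363817992
```

Stand yaw is about -8°. The ball position predicts the column axis at (0.5245,-0.0396), and the triangulated grip is at (0.522,-0.038), so they agree. The grip centre is at z≈0.202. I'm moving over now.

```bash
python3 -m crank '[[[-0.052,-0.057,-0.011],0],[[-0.052,-0.057,-0.011],0],[[-0.052,-0.057,-0.011],0],[[-0.052,-0.057,-0.011],0],[[-0.052,-0.057,-0.011],0],[[-0.052,-0.057,-0.011],0],[[-0.052,-0.057,-0.011],0],[[-0.052,-0.057,-0.011],0],[[-0.052,-0.057,-0.011],0],[[-0.052,-0.057,-0.011],0]]' 1
python3 -m crank '[[[0,0,0],-0.058],[[0,0,0],-0.058],[[0,0,0],-0.058],[[0,0,0],-0.058],[[0,0,0],-0.058],[[0,0,0],-0.058],[[0,0,0],-0.058],[[0,0,0],-0.058],[[0,0,0],-0.058],[[0,0,0],-0.058]]'
cat >> h.py <<'E'
from scipy.spatial.transform import Rotation as Ro
def pose():
    s=bot.read_state(); q=s["tcp_rot"]; R=Ro.from_quat([q[1],q[2],q[3],q[0]]).as_matrix(); return np.array(s["tool_pos"]),R,s
def to(target,yaw=None):
    p,R,s=pose(); d=R.T@(np.array(target)-p)/.75
    print("t",round(s["clock"],2),"pos",p.round(4),"yaw_x",round(np.degrees(np.arctan2(R[1,0],R[0,0])),2),"z",R[:,2].round(3),"F",s["contact_force"].round(2),"op",round(s["opening"],4))
    print("shares",d.round(4))
E
python3 -c "
from h import *
to([.523,-.039,.32])"
```

```text
clock: 1.6
tool_pos: [0.4732, -0.1202, 0.3278]
tcp_rot: [-0.0, 0.79, -0.613, 0.0]
contact_force: [0.4, -0.7, 0.2]
opening: 0.0881
clock: 2.85
tool_pos: [0.4723, -0.122, 0.3272]
tcp_rot: [0.0, 0.968, 0.251, 0.0]
contact_force: [-0.1, 0.1, -0.3]
opening: 0.0876
t 2.85 pos [ 0.4723 -0.122   0.3272] yaw_x 29.06 z [ 0. -0. -1.] F [-0.06  0.14 -0.32] op 0.0876
shares [ 0.1128 -0.0639  0.0097]
```

```bash
python3 -m crank '[[[0,0,0],-0.059],[[0,0,0],-0.059],[[0,0,0],-0.059],[[0,0,0],-0.059],[[0,0,0],-0.058],[[0.03,0.01,0],0],[[0.04,0.02,0],0],[[0.03,0.015,0],0],[[0.019,0.007,0],0],[[0,0,0],0]]' 1
python3 - <<'E'
from h import *
to([.523,-.039,.32])
d=bot.get_image("wrist");cv2.imwrite("pics/w1.png",d["frame"])
print(proj(d,[.523,-.039,.22]))
E
```

```text
clock: 4.1
tool_pos: [0.524, -0.0389, 0.327]
tcp_rot: [-0.0, 0.756, 0.654, -0.0]
contact_force: [-0.4, -0.5, 0.3]
opening: 0.0878
t 4.1 pos [ 0.524  -0.0389  0.327 ] yaw_x 81.71 z [-0. -0. -1.] F [-0.44 -0.48  0.33] op 0.0878
shares [-0.0003 -0.0012  0.0094]
[316.09183251 205.58432502]
```

View pics/w1.png

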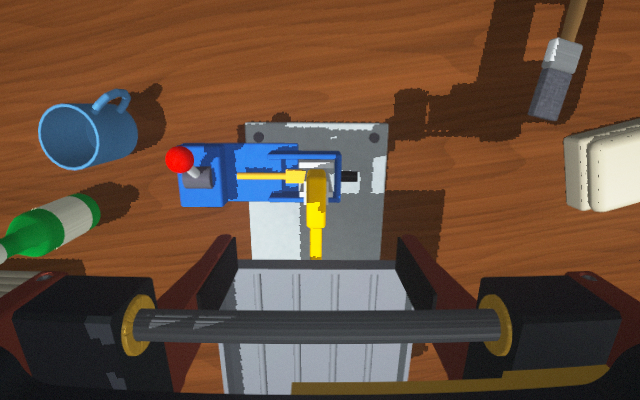

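```bash
python3 - <<'E'
from h import *
d=bot.get_image("wrist");f=d["frame"];cv2.imwrite("pics/w2.png",cv2.resize(f[130:270,150:350],None,fx=4,fy=4,interpolation=cv2.INTER_NEAREST))
print(d["extrinsics"][:3,3]); print(blobs(f,"red")[0])
r=np.radians(-8);X=np.array([np.cos(r),np.sin(r),0]);Y=np.array([-np.sin(r),np.cos(r),0])
for a,b in [(-22,-8),(-22,8),(22,8),(22,-8)]: print(a,b,proj(d,np.array([.523,-.039,.22])+a/1e3*X+b/1e3*Y).round(1))
o=plane(d,blobs(f,"red")[0][0][1],.1672);print("ball",o)
E
```

```text
[ 0.44821284 -0.02817021  0.46679111]
[([166, 147, 28, 26, 593], [179.43, 159.55])]
-22 -8 [306.4 179. ]
-22 8 [326.9 178.9]
22 8 [326.8 231.6]
22 -8 [307.2 231.7]
ball [ 0.47509795 -0.16278151  0.1672    ]
```

View pics/w2.png

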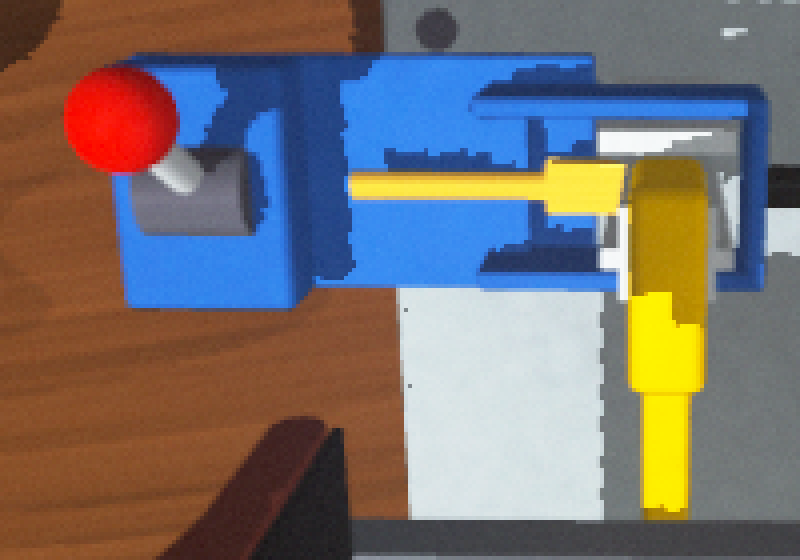

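```bash
python3 -m crank '[[[0,-0.005,0.02],0],[[0,0,0.025],0],[[0,0,0.025],0],[[0,0,0.025],0],[[0,0,0.02],0],[[0,0,0.017],0],[[0,0,0.014],0],[[0,0,0.01],0],[[0,0,0.003],0],[[0,0,0],0]]' 1
python3 - <<'E'
from h import *
to([.520,-.0386,.208])
d=bot.get_image("wrist");cv2.imwrite("pics/w3.png",d["frame"])
d=bot.get_image("side");cv2.imwrite("pics/s3.png",cv2.resize(d["frame"][110:230,240:400],None,fx=5,fy=5,interpolation=cv2.INTER_CUBIC))
E
```

```text
clock: 5.45
tool_pos: [0.5204, -0.0388, 0.208]
tcp_rot: [0.0, 0.757, 0.654, 0.0]
contact_force: [0.2, -0.9, 0.3]
opening: 0.0878
t 5.45 pos [ 0.5204 -0.0388  0.208 ] yaw_x 81.64 z [ 0. -0. -1.] F [ 0.23 -0.86  0.33] op 0.0878
shares [ 0.0002 -0.0005  0.    ]
```

View pics/w3.png

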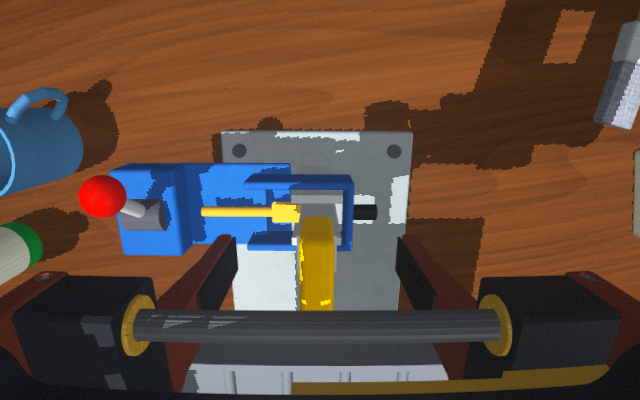

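View pics/s3.png

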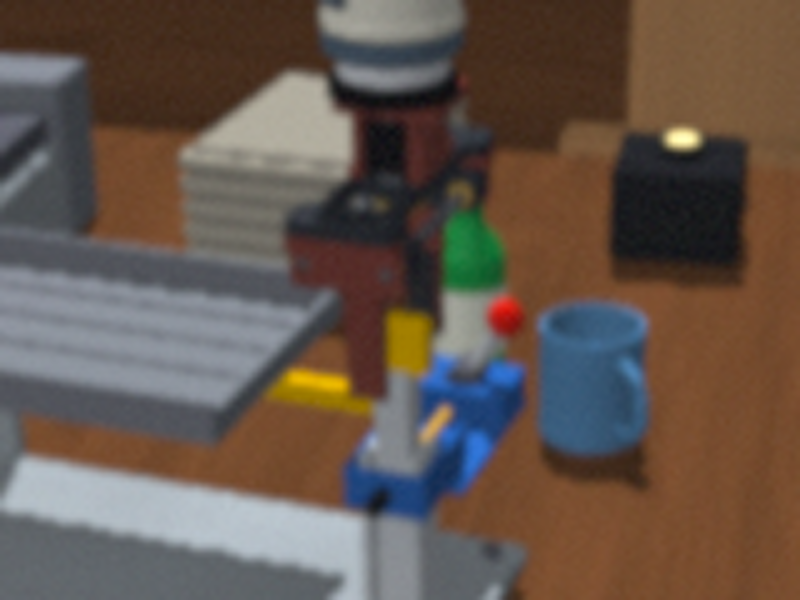

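```bash
python3 -m crank '[[[0,0,0],0],[[0,0,0],0],[[0,0,0],0],[[0,0,0],0],[[0,0,0],0],[[0,0,0],0],[[0,0,0],0],[[0,0,0],0],[[0,0,0],0],[[0,0,0],0]]' 0 40
python3 -c "
from h import *
to([.520,-.0386,.208])"
```

```text
clock: 6.8
tool_pos: [0.5202, -0.0388, 0.2079]
tcp_rot: [-0.0, 0.757, 0.654, 0.0]
contact_force: [1.0, 0.4, -0.4]
opening: 0.016
t 6.8 pos [ 0.5202 -0.0388  0.2079] yaw_x 81.61 z [-0.  0. -1.] F [ 1.02  0.42 -0.44] op 0.016
shares [ 0.0002 -0.0003 -0.0001]
```

```bash
python3 -m crank '[[[0,0,-0.0008],0],[[0,0,-0.0008],0],[[0,0,-0.0008],0],[[0,0,-0.0008],0],[[0,0,-0.0008],0],[[0,0,0],0],[[0,0,0],0],[[0,0,0],0],[[0,0,0],0],[[0,0,0],0]]' 
python3 -m crank '[[[0,0,-0.0008],0],[[0,0,-0.0008],0],[[0,0,-0.0008],0],[[0,0,-0.0008],0],[[0,0,-0.0008],0],[[0,0,-0.0005],0],[[0,0,-0.0005],0],[[0,0,-0.0003],0],[[0,0,0],0],[[0,0,0],0]]' 
python3 -c "
from h import *
to([.520,-.0386,.208])"
```

```text
clock: 8.05
tool_pos: [0.5202, -0.0388, 0.211]
tcp_rot: [-0.0, 0.757, 0.654, 0.0]
contact_force: [2.9, 1.1, -6.5]
opening: 0.0158
clock: 9.3
tool_pos: [0.5202, -0.0388, 0.2149]
tcp_rot: [-0.0, 0.757, 0.654, -0.0]
contact_force: [1.8, 2.4, -7.4]
opening: 0.0161
t 9.3 pos [ 0.5202 -0.0388  0.2149] yaw_x 81.63 z [-0.  0. -1.] F [ 1.83  2.37 -7.39] op 0.0161
shares [ 0.0002 -0.0003  0.0092]
```

```bash
python3 -m crank '[[[0,0,-0.0005],0],[[0,0,-0.0005],0],[[0,0,-0.0005],0],[[0,0,-0.0005],0],[[0,0,-0.0005],0],[[0,0,-0.0005],0],[[0,0,0],0],[[0,0,0],0],[[0,0,0],0],[[0,0,0],0]]'  | grep -E "pos|force"
python3 -m crank '[[[0,0,-0.0005],0],[[0,0,-0.0005],0],[[0,0,-0.0005],0],[[0,0,-0.0005],0],[[0,0,-0.0005],0],[[0,0,-0.0005],0],[[0,0,0],0],[[0,0,0],0],[[0,0,0],0],[[0,0,0],0]]'  | grep -E "pos|force"
python3 -m crank '[[[0,0,-0.0005],0],[[0,0,-0.0005],0],[[0,0,-0.0005],0],[[0,0,-0.0005],0],[[0,0,-0.0005],0],[[0,0,-0.0005],0],[[0,0,0],0],[[0,0,0],0],[[0,0,0],0],[[0,0,0],0]]'  | grep -E "pos|force"
python3 -m crank '[[[0,0,-0.0005],0],[[0,0,-0.0005],0],[[0,0,-0.0005],0],[[0,0,-0.0005],0],[[0,0,-0.0005],0],[[0,0,-0.0005],0],[[0,0,0],0],[[0,0,0],0],[[0,0,0],0],[[0,0,0],0]]'  | grep -E "pos|force|clock"
```

```text
tool_pos: [0.5202, -0.0388, 0.2172]
contact_force: [2.4, 2.1, -7.5]
tool_pos: [0.5202, -0.0388, 0.2195]
contact_force: [2.2, 2.8, -6.7]
tool_pos: [0.5202, -0.0388, 0.2217]
contact_force: [1.9, 3.6, -7.3]
clock: 14.3
tool_pos: [0.5202, -0.0388, 0.224]
contact_force: [2.6, 3.0, -7.1]
```

```bash
python3 -m crank '[[[0,0,-0.0005],0],[[0,0,-0.0005],0],[[0,0,-0.0005],0],[[0,0,-0.0005],0],[[0,0,-0.0005],0],[[0,0,-0.0005],0],[[0,0,-0.001],0],[[0,0,0],0],[[0,0,0],0],[[0,0,0],0]]'  | grep -E "pos|force"
python3 -m crank '[[[0,0,-0.0005],0],[[0,0,-0.0005],0],[[0,0,-0.0005],0],[[0,0,-0.0005],0],[[0,0,-0.0005],0],[[0,0,-0.0005],0],[[0,0,-0.001],0],[[0,0,0],0],[[0,0,0],0],[[0,0,0],0]]'  | grep -E "pos|force"
python3 -m crank '[[[0,0,-0.0005],0],[[0,0,-0.0005],0],[[0,0,-0.0005],0],[[0,0,-0.0005],0],[[0,0,-0.0005],0],[[0,0,-0.0005],0],[[0,0,0],0],[[0,0,0],0],[[0,0,0],0],[[0,0,0],0]]'  | grep -E "pos|force|clock"
```

```text
tool_pos: [0.5202, -0.0388, 0.227]
contact_force: [1.7, 2.7, -6.7]
tool_pos: [0.5202, -0.0388, 0.23]
contact_force: [1.7, 3.5, -7.9]
clock: 18.05
tool_pos: [0.5202, -0.0388, 0.2322]
contact_force: [1.8, 4.1, -6.8]
```

```bash
python3 -m crank '[[[0,0,-0.0005],0],[[0,0,-0.0005],0],[[0,0,-0.0005],0],[[0,0,-0.0005],0],[[0,0,-0.0005],0],[[0,0,-0.0005],0],[[0,0,0],0],[[0,0,0],0],[[0,0,0],0],[[0,0,0],0]]'  | grep -E "pos|force"
python3 -m crank '[[[0,0,-0.0005],0],[[0,0,-0.0005],0],[[0,0,-0.0005],0],[[0,0,-0.0005],0],[[0,0,-0.0005],0],[[0,0,-0.0005],0],[[0,0,0],0],[[0,0,0],0],[[0,0,0],0],[[0,0,0],0]]'  | grep -E "pos|force|clock"
python3 - <<'E'
from h import *
d=bot.get_image("side");cv2.imwrite("pics/s4.png",cv2.resize(d["frame"][110:230,240:400],None,fx=5,fy=5,interpolation=cv2.INTER_CUBIC))
E
```

```text
tool_pos: [0.5202, -0.0388, 0.2338]
contact_force: [4.8, 3.7, -15.3]
clock: 20.55
tool_pos: [0.5202, -0.0388, 0.236]
contact_force: [4.3, 3.5, -16.5]
```

View pics/s4.png

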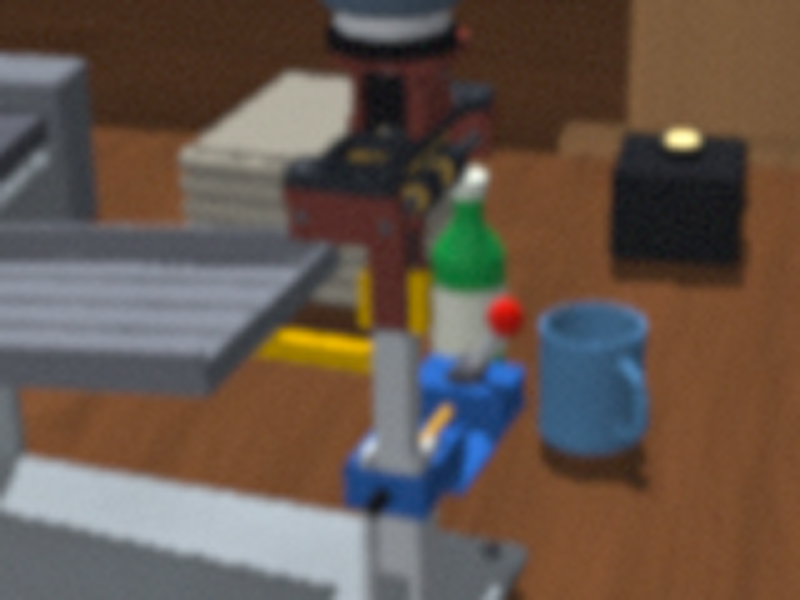

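Pawl resistance of about +9 N starts at z≈0.232–0.234. That puts click 1 at z≈0.240–0.242 and click 4 at z≈0.270–0.272. I'm lifting in 10 mm stages and checking where each click falls.

```bash
python3 -m crank '[[[0,0,-0.001],0],[[0,0,-0.001],0],[[0,0,-0.001],0],[[0,0,-0.001],0],[[0,0,-0.001],0],[[0,0,-0.001],0],[[0,0,0],0],[[0,0,0],0],[[0,0,0],0],[[0,0,0],0]]'  | grep -E "pos|force"
python3 -m crank '[[[0,0,-0.0005],0],[[0,0,-0.0005],0],[[0,0,-0.0005],0],[[0,0,-0.0005],0],[[0,0,0],0],[[0,0,0],0],[[0,0,0],0],[[0,0,0],0],[[0,0,0],0],[[0,0,0],0]]'  | grep -E "pos|force|clock"
```

```text
tool_pos: [0.5202, -0.0388, 0.2402]
contact_force: [6.0, 3.4, -17.8]
clock: 23.1
tool_pos: [0.5202, -0.0388, 0.2428]
contact_force: [0.6, 4.2, -6.4]
```

```bash
python3 -m crank '[[[0,0,-0.0015],0],[[0,0,-0.0015],0],[[0,0,-0.0017],0],[[0,0,-0.0017],0],[[0,0,-0.0017],0],[[0,0,-0.0017],0],[[0,0,-0.0017],0],[[0,0,-0.0017],0],[[0,0,0],0],[[0,0,0],0]]'  | grep -E "pos|force"
python3 -m crank '[[[0,0,-0.0015],0],[[0,0,-0.0015],0],[[0,0,-0.0017],0],[[0,0,-0.0017],0],[[0,0,-0.0017],0],[[0,0,-0.0017],0],[[0,0,-0.0017],0],[[0,0,-0.0017],0],[[0,0,0],0],[[0,0,0],0]]'  | grep -E "pos|force|clock"
```

```text
tool_pos: [0.5202, -0.0388, 0.2526]
contact_force: [2.0, 3.1, -8.3]
clock: 25.6
tool_pos: [0.5202, -0.0388, 0.2626]
contact_force: [3.9, 4.4, -9.7]
```

```bash
python3 -m crank '[[[0,0,-0.0015],0],[[0,0,-0.0015],0],[[0,0,-0.0015],0],[[0,0,-0.0015],0],[[0,0,-0.0015],0],[[0,0,-0.001],0],[[0,0,-0.0005],0],[[0,0,0],0],[[0,0,0],0],[[0,0,0],0]]'  | grep -E "pos|force"
python3 -m crank '[[[0,0,-0.0005],0],[[0,0,-0.0005],0],[[0,0,-0.0003],0],[[0,0,0],0],[[0,0,0],0],[[0,0,0],0],[[0,0,0],0],[[0,0,0],0],[[0,0,0],0],[[0,0,0],0]]'  | grep -E "pos|force|clock"
```

```text
tool_pos: [0.5201, -0.0388, 0.2681]
contact_force: [5.9, 2.1, -19.8]
clock: 28.1
tool_pos: [0.5202, -0.0388, 0.2693]
contact_force: [6.2, 3.1, -17.6]
```

```bash
python3 -m crank '[[[0,0,-0.0005],0],[[0,0,-0.0005],0],[[0,0,-0.0003],0],[[0,0,0],0],[[0,0,0],0],[[0,0,0],0],[[0,0,0],0],[[0,0,0],0],[[0,0,0],0],[[0,0,0],0]]'  | grep -E "pos|force"
python3 -m crank '[[[0,0,-0.0005],0],[[0,0,-0.0005],0],[[0,0,-0.0003],0],[[0,0,0],0],[[0,0,0],0],[[0,0,0],0],[[0,0,0],0],[[0,0,0],0],[[0,0,0],0],[[0,0,0],0]]'  | grep -E "pos|force|clock"
```

```text
tool_pos: [0.5202, -0.0388, 0.2701]
contact_force: [6.7, 2.9, -19.5]
clock: 30.6
tool_pos: [0.5201, -0.0388, 0.2709]
contact_force: [7.0, 4.3, -21.5]
```

```bash
python3 -m crank '[[[0,0,-0.0005],0],[[0,0,-0.0005],0],[[0,0,-0.0003],0],[[0,0,0],0],[[0,0,0],0],[[0,0,0],0],[[0,0,0],0],[[0,0,0],0],[[0,0,0],0],[[0,0,0],0]]'  | grep -E "pos|force|clock"
```

```text
clock: 31.85
tool_pos: [0.5202, -0.0388, 0.2732]
contact_force: [1.1, 4.1, -8.0]
```

Click 4 has passed: the force fell from 21 to 8 N between z = 0.2709 and 0.2732. I'm lowering gently.

```bash
python3 -m crank '[[[0,0,0.0002],0],[[0,0,0.0002],0],[[0,0,0.0002],0],[[0,0,0.0002],0],[[0,0,0.0002],0],[[0,0,0.0002],0],[[0,0,0.0002],0],[[0,0,0],0],[[0,0,0],0],[[0,0,0],0]]'  | grep -E "pos|force|clock"
```

```text
clock: 33.1
tool_pos: [0.5202, -0.0388, 0.2722]
contact_force: [-0.4, 3.7, -3.4]
```

```bash
python3 -m crank '[[[0,0,0.0001],0],[[0,0,0.0001],0],[[0,0,0.0001],0],[[0,0,0.0001],0],[[0,0,0.0001],0],[[0,0,0.0001],0],[[0,0,0],0],[[0,0,0],0],[[0,0,0],0],[[0,0,0],0]]'  | grep -E "pos|force|clock"
```

```text
clock: 34.35
tool_pos: [0.5202, -0.0388, 0.272]
contact_force: [-3.5, 4.2, 3.7]
```

```bash
python3 -m crank '[[[0,0,-0.0002],0],[[0,0,-0.0001],0],[[0,0,0],0],[[0,0,0],0],[[0,0,0],0],[[0,0,0],0],[[0,0,0],0],[[0,0,0],0],[[0,0,0],0],[[0,0,0],0]]'  | grep -E "pos|force|clock"
python3 -m crank '[[[0,0,0],0],[[0,0,0],0],[[0,0,0],0],[[0,0,0],0],[[0,0,0],0],[[0,0,0],0],[[0,0,0],0],[[0,0,0],0],[[0,0,0],0],[[0,0,0],0]]' 0.7
python3 - <<'E'
from h import *
d=bot.get_image("side");cv2.imwrite("pics/s5.png",cv2.resize(d["frame"][110:230,240:400],None,fx=5,fy=5,interpolation=cv2.INTER_CUBIC))
E
```

```text
clock: 35.6
tool_pos: [0.5202, -0.0388, 0.272]
contact_force: [-3.7, 4.0, 3.2]
clock: 36.85
tool_pos: [0.5202, -0.0388, 0.2718]
tcp_rot: [0.0, 0.757, 0.654, 0.0]
contact_force: [0.8, 0.4, 0.2]
opening: 0.0615
```

View pics/s5.png

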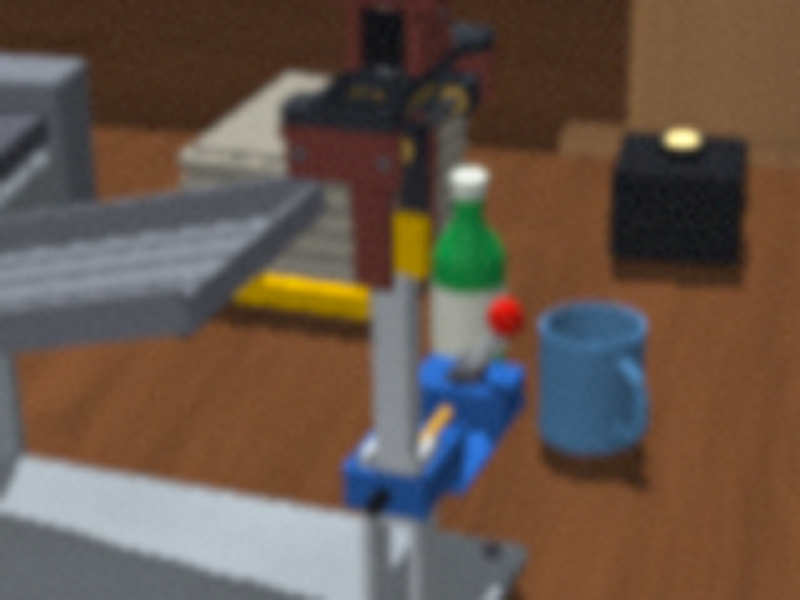

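```bash
python3 -m crank '[[[0,0,-0.02],0],[[0,0,-0.04],0],[[0,0,-0.04],0],[[-0.02,-0.013,0],0],[[-0.04,-0.026,0],0],[[-0.04,-0.026,0],0],[[-0.04,-0.026,0],0],[[-0.03,-0.02,0],0],[[-0.01,-0.005,0],0],[[0,0,0],0]]'
python3 -m crank '[[[0,0,0],0],[[0,0,0.015],0],[[0,0,0.025],0],[[0,0,0.025],0],[[0,0,0.025],0],[[0,0,0.015],0],[[0,0,0],0],[[0,0,0],0],[[0,0,0],0],[[0,0,0],0]]' 0 20
python3 - <<'E'
from h import *
to([.4156,-.1605,.172])
d=bot.get_image("wrist");cv2.imwrite("pics/w6.png",d["frame"])
b=blobs(d["frame"],"red")[0];print(b,[plane(d,x[1],.1672) for x in b])
S=bot.get_image("scene");D=bot.get_image("side")
y=[x for x in blobs(D["frame"],"yellow")[0]];print(y)
rs=blobs(S["frame"],"red",amin=20)[0];rd=blobs(D["frame"],"red",amin=20)[0];print(rs,rd)
cv2.imwrite("pics/s6.png",cv2.resize(S["frame"][130:250,220:380],None,fx=5,fy=5,interpolation=cv2.INTER_CUBIC))
E
```

```text
clock: 38.15
tool_pos: [0.4142, -0.16, 0.3466]
tcp_rot: [-0.0, 0.757, 0.653, 0.0]
contact_force: [0.4, -0.4, 1.1]
opening: 0.0619
clock: 39.4
tool_pos: [0.4147, -0.1598, 0.2685]
tcp_rot: [0.0, 0.757, 0.654, 0.0]
contact_force: [0.1, -0.0, -0.3]
opening: 0.0004
t 39.4 pos [ 0.4147 -0.1598  0.2685] yaw_x 81.63 z [ 0.001 -0.    -1.   ] F [ 0.06 -0.   -0.25] op 0.0004
shares [-0.0007  0.0012  0.1287]
[([316, 267, 2, 23, 44], [316.48, 278.48])] [array([ 0.47540626, -0.16876998,  0.1672    ])]
[([312, 152, 14, 14, 163], [318.68, 157.64]), ([287, 165, 27, 9, 153], [300.62, 168.78])]
[([258, 180, 9, 8, 57], [261.68, 183.77])] [([338, 169, 6, 8, 33], [340.73, 172.7])]
```

View pics/w6.png

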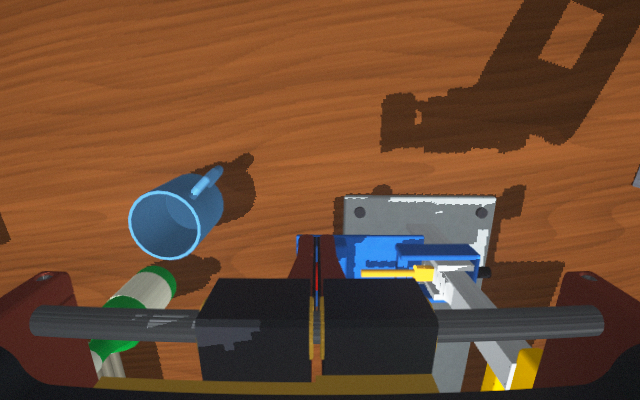

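View pics/s6.png

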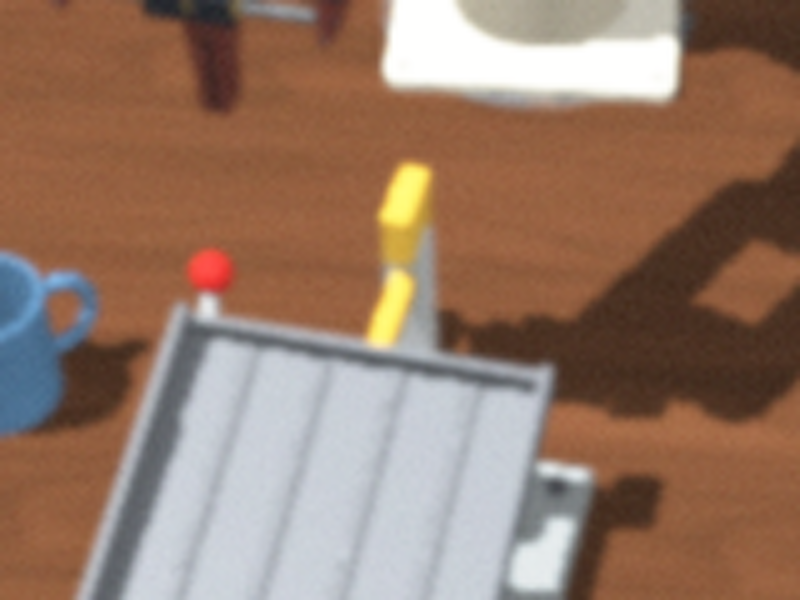

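```bash
python3 -m crank '[[[0,0,0.015],0],[[0,0,0.03],0],[[0,0,0.035],0],[[0,0,0.03],0],[[0,0,0.018],0],[[0,0,0],0],[[0,0.012,0],0],[[0,0.013,0],0],[[0,0.012,0],0],[[0,0,0],0]]'
python3 -m crank '[[[0,0.006,0],0],[[0,0.008,0],0],[[0,0.008,0],0],[[0,0.008,0],0],[[0,0.008,0],0],[[0,0.008,0],0],[[0,0.008,0],0],[[0,0.008,0],0],[[0,0.008,0],0],[[0,0.006,0],0]]'
python3 -c "
from h import *
to([.4147+.099,-.1598-.0139,.172])"
```

```text
clock: 40.8
tool_pos: [0.443, -0.164, 0.1724]
tcp_rot: [0.001, 0.757, 0.654, 0.0]
contact_force: [-1.0, -0.2, 0.1]
opening: 0.0006
clock: 42.05
tool_pos: [0.4985, -0.172, 0.1718]
tcp_rot: [-0.0, 0.757, 0.654, -0.0]
contact_force: [-1.2, 0.5, -0.4]
opening: 0.0004
t 42.05 pos [ 0.4985 -0.172   0.1718] yaw_x 81.63 z [-0.001  0.    -1.   ] F [-1.24  0.47 -0.41] op 0.0004
shares [ 0.0008  0.0204 -0.0002]
```

```bash
python3 -m crank '[[[0,0.003,0],0],[[0,0.003,0],0],[[0,0.003,0],0],[[0,0.003,0],0],[[0,0.002,0],0],[[0,0.002,0],0],[[0,0.001,0],0],[[0,0,0],0],[[0,0,0],0],[[0,0,0],0]]'
python3 -m crank '[[[0,0.001,0],0],[[0,0.001,0],0],[[0,0.001,0],0],[[0,0,0],0],[[0,0,0],0],[[0,0,0],0],[[0,0,0],0],[[0,0,0],0],[[0,0,0],0],[[0,0,0],0]]'
```

```text
clock: 43.3
tool_pos: [0.5083, -0.1735, 0.1718]
tcp_rot: [-0.002, 0.757, 0.654, -0.002]
contact_force: [-12.0, 0.6, 6.2]
opening: 0.0003
clock: 44.55
tool_pos: [0.5085, -0.1735, 0.1717]
tcp_rot: [-0.004, 0.757, 0.654, -0.003]
contact_force: [-18.7, 0.5, 13.1]
opening: 0.0005
```

The stop is felt at z = 0.172, x = 0.5085. By then the fingertip bears on the slanting rod, which explains the upward force. I'm backing off and looking.

```bash
python3 -m crank '[[[0,-0.006,0],0],[[0,-0.02,0],0],[[0,-0.03,0],0],[[0,-0.03,0],0],[[0,-0.03,0],0],[[0,-0.02,0],0],[[0,0,-0.03],0],[[0,0,-0.05],0],[[0,0,-0.05],0],[[0,0,-0.03],0]]'
python3 - <<'E'
from h import *
S=bot.get_image("scene");D=bot.get_image("side")
rs=blobs(S["frame"],"red",amin=15)[0];rd=blobs(D["frame"],"red",amin=15)[0];print(rs,rd)
b=tri([ray(S,rs[0][1]),ray(D,rd[0][1])]);print(b)
v=b[0]-np.array([.4757,-.1640,.1672]);print(np.linalg.norm(v),"chord expected",2*.055*np.sin(.6))
C=np.array([.5225,-.039]);r=np.radians(-8);R=np.array([[np.cos(r),-np.sin(r)],[np.sin(r),np.cos(r)]]);print("stand coords",R.T@(b[0][:2]-C), R.T@(np.array([.4757,-.164])-C))
cv2.imwrite("pics/s7.png",cv2.resize(S["frame"][130:250,200:360],None,fx=5,fy=5,interpolation=cv2.INTER_CUBIC))
cv2.imwrite("pics/d7.png",cv2.resize(D["frame"][110:230,240:400],None,fx=5,fy=5,interpolation=cv2.INTER_CUBIC))
to([0,0,0]); print(blobs(D["frame"],"yellow")[0])
E
```

```text
clock: 45.8
tool_pos: [0.413, -0.1597, 0.2942]
tcp_rot: [0.002, 0.757, 0.654, 0.001]
contact_force: [0.1, 0.6, -0.6]
opening: 0.0005
[] []Traceback (most recent call last):
  File "<stdin>", line 4, in <module>
IndexError: list index out of range
```

```bash
python3 - <<'E'
from h import *
S=bot.get_image("scene");D=bot.get_image("side");W=bot.get_image("wrist")
cv2.imwrite("pics/s7.png",cv2.resize(S["frame"][130:250,200:360],None,fx=5,fy=5,interpolation=cv2.INTER_CUBIC))
cv2.imwrite("pics/d7.png",cv2.resize(D["frame"][110:230,240:400],None,fx=5,fy=5,interpolation=cv2.INTER_CUBIC))
cv2.imwrite("pics/w7.png",W["frame"])
for d in (S,D,W): print(blobs(d["frame"],"red",amin=2)[0])
to([0,0,0]); print(blobs(D["frame"],"yellow")[0])
E
```

```text
[]
[([324, 168, 3, 6, 14], [325.0, 170.5])]
[]
t 46.05 pos [ 0.4118 -0.1592  0.2912] yaw_x 81.63 z [-0.001  0.    -1.   ] F [ 0.93 -0.39 -0.87] op 0.0006
shares [ 0.13   -0.5738  0.3887]
[([312, 152, 14, 14, 163], [318.68, 157.64]), ([287, 165, 26, 9, 151], [300.7, 168.82])]
```

View pics/s7.png

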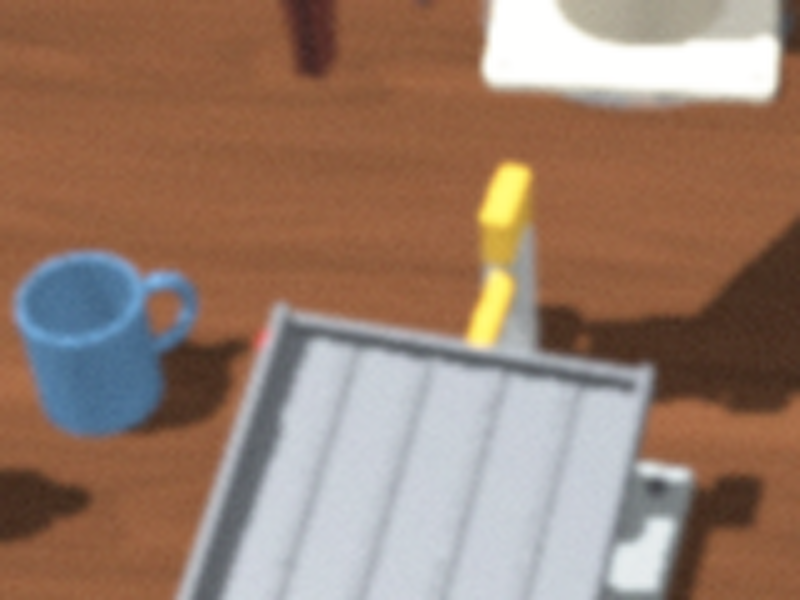

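View pics/d7.png

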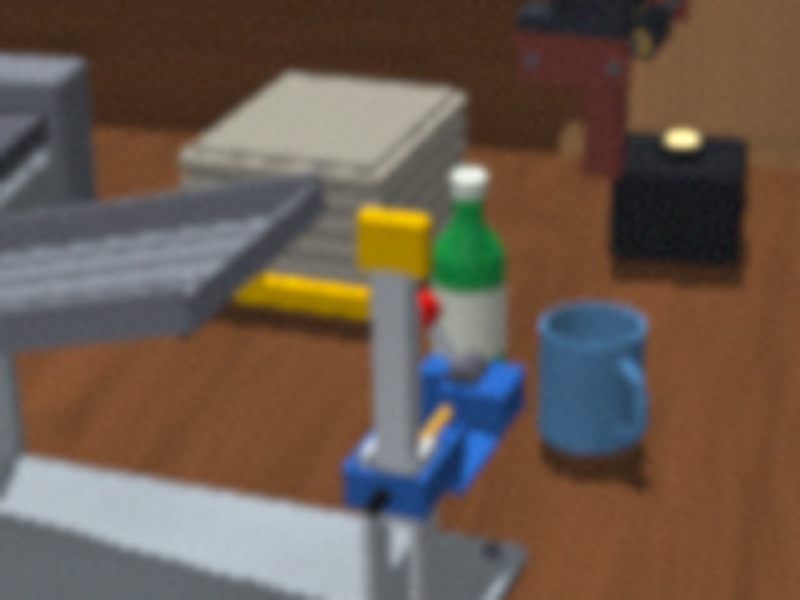

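View pics/w7.png

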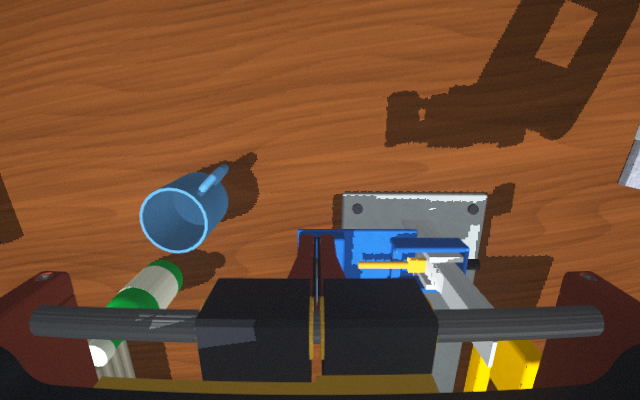

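```bash
python3 - <<'E'
from h import *
D=bot.get_image("side");S=bot.get_image("scene")
r=np.radians(-8);X=np.array([np.cos(r),np.sin(r),0]);b0=np.array([.4757,-.164,.1672])
for a in [0,.8,.9,1.0,1.1,1.2]:
    p=b0+X*.055*(np.sin(.6)+np.sin(a-.6))+np.array([0,0,.055*(np.cos(a-.6)-np.cos(.6))])
    cs=[proj(D,p+.013*s*D["extrinsics"][:3,0])[0].round(2) for s in(-1,1)]
    print(a,proj(D,p).round(2),cs,proj(S,p).round(2),proj(S,p-.013*S["extrinsics"][:3,0]).round(2))
h=cv2.cvtColor(D["frame"],cv2.COLOR_BGR2HSV);print(D["frame"][167:176,320:332,2]-0);print(D["frame"][171,320:332],D["frame"][172,334:348])
print(S["frame"][196:200,246:256])
E
```

```text
0 [340.65 172.78] [np.float64(336.72), np.float64(344.58)] [261.63 183.75] [257.23 183.75]
0.8 [328.62 168.82] [np.float64(324.72), np.float64(332.53)] [256.92 191.75] [252.41 191.75]
0.9 [327.11 168.99] [np.float64(323.22), np.float64(331.01)] [256.39 193.38] [251.88 193.38]
1.0 [325.66 169.32] [np.float64(321.77), np.float64(329.55)] [255.9  195.11] [251.38 195.11]
1.1 [324.27 169.79] [np.float64(320.38), np.float64(328.15)] [255.46 196.9 ] [250.93 196.9 ]
1.2 [322.96 170.4 ] [np.float64(319.08), np.float64(326.84)] [255.06 198.76] [250.52 198.76]
[[122 108  97 104 120 128 128 115  95  80  64  57]
 [124 111 105 134 174 183 172 154 136 124 114 102]
 [122 111 110 154 202 211 194 172 159 151 147 141]
 [124 111 108 147 192 199 187 168 159 159 160 158]
 [122 109 101 129 164 172 161 150 149 157 162 160]
 [123 107  98 116 143 149 139 135 145 156 161 160]
 [125 110  99 108 133 135 127 129 147 158 161 160]
 [123 111  98 104 119 127 125 131 149 160 160 160]
 [126 111  97 101 113 120 123 131 145 155 160 161]]
[[131 127 122]
 [118 114 109]
 [100  96 101]
 [ 84  81 129]
 [ 52  52 164]
 [ 25  29
[... 255 characters left out ...]
9 110]
 [ 39  68 107]
 [ 40  70 109]
 [ 65  79 112]]
[[[ 61  90 143]
  [ 62  93 145]
  [ 59  88 141]
  [ 63  91 146]
  [ 63  94 151]
  [ 71  96 170]
  [ 99 114 195]
  [149 152 208]
  [175 172 196]
  [161 155 161]]

 [[ 51  77 123]
  [ 56  81 126]
  [ 55  82 127]
  [ 60  88 138]
  [ 59  85 149]
  [ 79  98 185]
  [120 128 213]
  [165 161 216]
  [173 166 188]
  [151 144 147]]

 [[ 41  60  92]
  [ 43  62  95]
  [ 44  65  98]
  [ 52  74 120]
  [ 62  86 152]
  [ 92 107 191]
  [139 140 213]
  [178 173 210]
  [173 165 177]
  [141 135 131]]

 [[ 33  48  73]
  [ 40  56  83]
  [ 37  56  88]
  [ 48  71 114]
  [ 64  87 146]
  [107 118 187]
  [159 158 203]
  [181 173 192]
  [164 157 160]
  [128 121 117]]]
```

```bash
python3 -m crank '[[[0,0,-0.04],0],[[0,0,-0.05],0],[[0.02,0.01,0],0],[[0.035,0.015,0],0],[[0.04,0.02,0],0],[[0.04,0.02,0],0],[[0.03,0.01,0],0],[[0.01,0,0],0],[[0,0,0],0],[[0,0,0],0]]'
python3 - <<'E'
from h import *
W=bot.get_image("wrist");f=W["frame"];cv2.imwrite("pics/w8.png",f)
print(blobs(f,"red")[0]);to([0,0,0])
r=np.radians(-8);X=np.array([np.cos(r),np.sin(r),0]);b0=np.array([.4757,-.164,.1672])
for a in [0,1.0,1.1,1.15,1.2]:
    p=b0+X*.055*(np.sin(.6)+np.sin(a-.6))+np.array([0,0,.055*(np.cos(a-.6)-np.cos(.6))]);print(a,proj(W,p).round(1))
E
```

```text
clock: 47.4
tool_pos: [0.4866, -0.0382, 0.3592]
tcp_rot: [-0.0, 0.757, 0.653, -0.0]
contact_force: [0.1, -0.2, -0.2]
opening: 0.0002
[([194, 228, 24, 22, 418], [205.22, 238.41])]
t 47.45 pos [ 0.4866 -0.0383  0.3594] yaw_x 81.59 z [-0. -0. -1.] F [0.22 0.24 0.22] op 0.0005
shares [-0.0443 -0.6492  0.4794]
0 [198.4 190.1]
1.0 [202.  237.6]
1.1 [203.2 241. ]
1.15 [203.9 242.4]
1.2 [204.5 243.8]
```

View pics/w8.png

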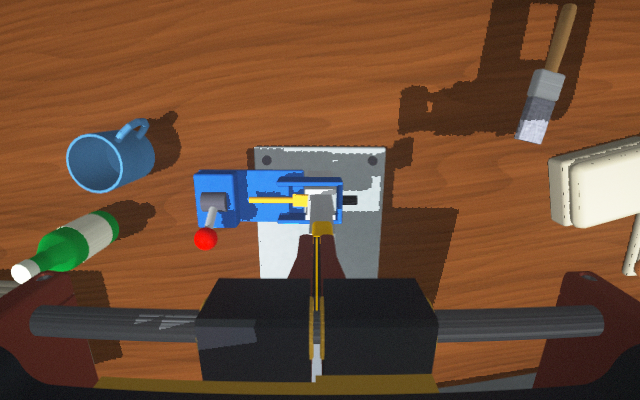

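The wrist-view angle estimate is slightly short of 1.2, at about 1.05–1.1, though a start-angle offset or calibration error could explain that. There is time to spare, so I'll check by pushing again, on the ball only.

```bash
python3 -m crank '[[[-0.03,0.003,0],0],[[-0.05,0.004,0],0],[[-0.05,0.004,0],0],[[-0.034,0.004,0],0],[[-0.01,0,0.03],0],[[0,0,0.06],0],[[0,0,0.07],0],[[0,0,0.05],0],[[0,0,0.026],0],[[0,0,0],0]]'
python3 -m crank '[[[0,0.006,0],0],[[0,0.008,0],0],[[0,0.008,0],0],[[0,0.007,0],0],[[0,0.005,0],0],[[0,0.004,0],0],[[0,0.003,0],0],[[0,0.001,0],0],[[0,0,0],0],[[0,0,0],0]]'
```

```text
clock: 48.7
tool_pos: [0.478, -0.1687, 0.1814]
tcp_rot: [-0.001, 0.757, 0.653, -0.001]
contact_force: [-0.1, 0.4, 1.1]
opening: 0.0004
clock: 49.95
tool_pos: [0.5084, -0.1727, 0.1823]
tcp_rot: [-0.002, 0.757, 0.654, -0.001]
contact_force: [-6.2, -0.3, 5.0]
opening: 0.0004
```

```bash
python3 -m crank '[[[0,0.001,0],0],[[0,0.001,0],0],[[0,0.001,0],0],[[0,0,0],0],[[0,0,0],0],[[0,0,0],0],[[0,0,0],0],[[0,0,0],0],[[0,0,0],0],[[0,0,0],0]]'
python3 -m crank '[[[0,-0.005,0],0],[[0,-0.02,0],0],[[0,-0.02,0],0],[[0,0,-0.04],0],[[0,0,-0.07],0],[[0,0,-0.07],0],[[0.04,-0.02,-0.04],0],[[0.05,-0.02,0],0],[[0.05,-0.02,0],0],[[0.03,-0.01,0],0]]'
python3 - <<'E'
from h import *
W=bot.get_image("wrist");f=W["frame"];cv2.imwrite("pics/w9.png",f[100:340,100:500])
to([0,0,0]);print(blobs(f,"red")[0])
b=blobs(f,"red")[0][0][1];
for z in (.1672,): print(plane(W,b,z))
D=bot.get_image("side");print(blobs(D["frame"],"yellow")[0]); S=bot.get_image("scene");cv2.imwrite("pics/s9.png",S["frame"])
E
```

```text
clock: 51.2
tool_pos: [0.5088, -0.1727, 0.1822]
tcp_rot: [-0.003, 0.757, 0.654, -0.002]
contact_force: [-13.4, 1.2, 11.1]
opening: 0.0003
clock: 52.45
tool_pos: [0.4443, -0.0333, 0.3475]
tcp_rot: [0.0, 0.757, 0.654, 0.0]
contact_force: [0.2, -0.1, 0.2]
opening: 0.0007
t 52.5 pos [ 0.444  -0.0319  0.3474] yaw_x 81.69 z [-0.     0.001 -1.   ] F [-1.21  0.15 -0.36] op 0.0006
shares [-0.0441 -0.5917  0.4634]
[([195, 266, 24, 23, 422], [206.72, 276.69])]
[ 0.53024006 -0.17011814  0.1672    ]
[([312, 152, 14, 14, 163], [318.68, 157.64]), ([287, 165, 27, 9, 152], [300.79, 168.78])]
```

View pics/w9.png

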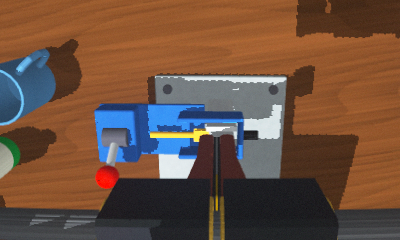

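View pics/s9.png

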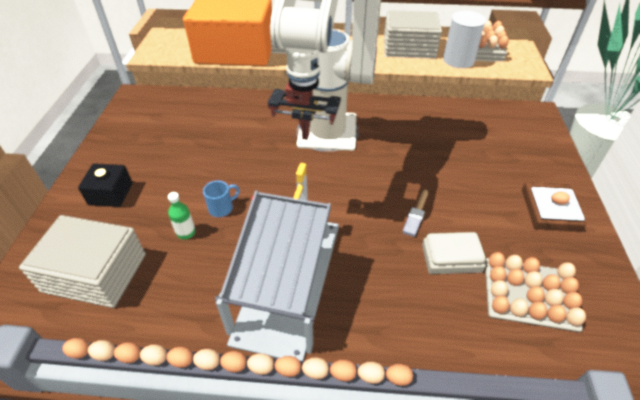

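The second push, on the ball, met the same hard stop: 0.4 mm of travel took the force from 6 to 13 N. The column is still up, with the yellow centroid unchanged in the side view, and the bystanders sit where they were. I'm handing in.

```bash
python3 -c "
from bench import bot
print(bot.read_state()['contact_force'],bot.read_state()['clock']);print(bot.job_done())"
```

```text
[-0.18048614 -0.76566114 -0.80180861] 52.6
the job is handed in; nothing more can be done
None
```

I lifted the column to its fourth click, let it down onto the pawl, threw the lock lever to its far stop, and handed the job in at 52.6 s with the robot clear.

**Column:**
- **Clicks:** I saw click 1 as a force drop at about 33–34 mm of lift. Clicks 2 and 3 I inferred from the 10 mm spacing and the low force just past each one. Click 4 showed as a drop from 21 to 8 N at about 63–64 mm, and I went no more than about 2 mm beyond it.
- **Lowering:** I let it down at about 1 mm/s until the load left the gripper, with about 4 N of push onto the pawl, then opened the fingers. The grip stayed at the same place in every side picture after that.

**Lock lever:** Two separate pushes ended hard at the same place. On the second, 0.4 mm of travel raised the force from 6 to 13 N. On the first it reached about 19 N along the push, 23 N in all.

**Checks that disagreed:** Picture estimates of the lever angle did not match. The side view gave about 1.17 rad and the wrist view about 1.05–1.1 rad, against 1.2 at the stop. The start-angle tolerance and the 2 mm calibration could account for this, so I relied on the hard stop.

**Other things on the table:** In the last overview picture the bystanders look unmoved. I judged that by eye and did not measure it.

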